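Home the inflator's outer ring, then set it to the index

TASK

On the tyre-inflator console, turn the outer ring of the two concentric knobs clockwise (seen from above) until it comes up against its cushioned stop, and lean on it there for half a second with about 12 N against the side of the tab to zero it; never force it much harder (20 N damages the stop, and a tab gripped tight also passes on the gripper's twist). Then bring the ring back anticlockwise until its tab points at the raised rib on the console top, and let go of it. Leave the inner fine-adjust knob as it is set, and do not disturb the things lying around.

Things in the scene. Friction and masses are not known exactly. Their poses are not given: they have to be found in the camera images.
- console: grey box 220 x 260 x 70 mm, fixed to the table; origin under its centre; x from its front (display, brass hose fitting) to its back, y to its left, z up. The knobs stand on its top, 70 mm above the table
- dial_axis (a point): point on the common vertical axis of the two concentric knobs, level with the console's top; axes as the console's. The black outer ring is a disc 64 mm across, 16 mm high, on the console top. It stays where it is left (friction 0.08 N m, 1.7 N at the tab)
- tab (a point): centre of the outer ring's only tab, 46 mm from the dial axis, 17 mm above the console top. A radial upright block: reaches out to 58 mm from the axis, 10 mm thick (along the turning direction), stands 4 to 30 mm above the console top, free on both sides and at its end. y of this point points radially outward, z up, +x to the clockwise side
- stop_cushion (a joint): squash of the rubber cushion behind the ring's clockwise stop, rad, 0 at rest, clockwise positive: about 0.01 rad per 0.27 N m on the ring (5.6 N at the tab, 48 mm from the axis); the tab goes with it and springs back. The stop is hidden inside: it is met with the tab 1.1 to 1.5 rad clockwise of the console's +y, differently each time
- inner_knob (a joint): turn of the inner knob, rad, clockwise from above positive; turns very lightly (0.008 N m). It stands up through the ring: a round skirt 34 mm across, 16 to 32 mm above the console top, topped by a grip bar 42 mm long, 9 mm wide, up to 45 mm above the console top
- index_rib (a point): middle of the top of the index rib, a radial black rib 22 mm long, 6 mm wide and 4 mm high on the console top, 64 to 86 mm from the dial axis, 0.750 rad clockwise of the console's +y as seen from the dial axis. The stop lies 0.35 to 0.75 rad further clockwise
- inner_end (a point): marked end of the inner knob's grip bar, 20 mm from the dial axis, 38 mm above the console top; x points outward along the bar
- gauge_mid (a point): middle of a loose steel tyre gauge, 140 mm long, 18 mm high, lying along the front edge of the console top
- cap_mid (a point): middle of a loose stepped steel cap, 22 mm across, 28 mm high, standing on the right part of the console top
- mug_mid (a point): middle of a loose blue ceramic mug of valve caps, 82 mm across, 90 mm high
- squeegee_mid (a point): middle of a loose white squeegee lying on the table, 180 mm blade, 200 mm long, 18 mm high
- spray_mid (a point): middle of a loose white bottle, 68 mm across, 200 mm high
- wax_mid (a point): middle of a loose steel wax tin, 90 mm across, 50 mm high
- brush_mid (a point): near the middle of a loose black detailing brush lying on the table in front of the brush rack, 175 mm long, 42 mm high

How it is judged:
On the way:
1. the outer ring is against its stop and leaned on: its cushion is squashed by at least 0.012 rad (about 7 N at the tab) for 0.2 s (value of joint stop_cushion above 0.012 rad), for 0.2 s.
At the end, for the whole second after the job is handed in: After the ring was homed, its tab points at the index rib within 0.10 rad (4.6 mm at the tab), released; the inner knob has turned less than 0.15 rad (3 mm at its bar end) from its start; the loose things are where they were (x of tab in the frame of dial_axis between 0.0278 and 0.0346 m and y of tab in the frame of dial_axis above 0 m and distance of inner_end from where it was at the start of the episode below 0.003 m and contact force between each of the arm, the fingers and outer_ring below 0.1 N); the robot touches nothing.
It fails at once if the outer ring is forced: its stop cushion is squashed by more than 0.040 rad (over about 22 N at the tab) (value of joint stop_cushion above 0.04 rad).
It fails at once if the inner knob is turned by more than 0.15 rad (3 mm at its bar end) (distance of inner_end from where it was at the start of the episode above 0.003 m).
It fails at once if a loose thing lying around is moved by more than 25 mm (distance of any of gauge_mid, cap_mid, mug_mid, squeegee_mid, spray_mid, wax_mid, brush_mid from where it was at the start of the episode above 0.025 m).
It also fails if it takes over 69 s, if anything falls off the work surface, if the arm or the gripper's body presses on something with over 40 N, if the wrist force passes 120 N, or if a joint passes its speed limit or range.

ROBOT

A 6-joint arm with a two-finger parallel gripper is mounted at the origin on the work surface. World frame = base frame: x ahead of the robot, y to its left, z up, the work surface at z = 0. Lengths are in m, angles in rad, forces in N, time in s.
With the tool pointing down it reaches from about 0.3 to 0.875 m from the base axis. Payload 6.4 kg.
Tool frame: the origin (TCP) lies at the very end of the fingers, on their centre line; the grasp point (between the pads) lies 19 mm behind it; x points along the fingers, y is the direction in which the jaws open and shut, and the axes are right-handed (so a half turn about x gives the same grasp; the last joint's range is limited). The gripper opens to 85 mm and grips with 20 to 120 N. Pads are 22 mm wide; open, the fingers measure 114 mm over their backs; the gripper's body (76 mm by 85 mm) begins 54 mm behind the grasp point. The pads swing forward as they close: fully open they stand 13 mm farther back than shut.
Start: joints at [-1.549, 0.181, 1.607, -0, 1.354, -0.206], TCP at [0.13, -0.56, 0.231] pointing down, gripper open.
Joint ranges: [-2.99, 2.99], [-0.89, 2.07], [0.3, 2.58], [-1.14, 4.28], [0, 2.63], [-3.12, 3.12]. Speed limits (rad/s): [2.57, 2.57, 3.01, 3.14, 3.14, 3.14].

INTERFACE

Orientations are given as a unit quaternion [w, x, y, z].
In Python, from bench import status, optics, hand_in gives the robot as it stands. The module is installed in compiled form; this text tells all that it offers.
- The arm moves only by the shell command python3 -m jog 'ROWS'. ROWS is JSON, one flat list of numbers, 5 for each row, row after row: the shift along the tool's x, y, z in mm, then the turn about the tool's x in degrees, then the opening in per cent of the stroke, from 0 (shut) to 100 (fully open). In form: [tx, ty, tz, yaw, gripper, tx, ty, tz, yaw, gripper, ...]. A call has exactly 5 rows; each row is the pose to reach, as a shift and turn from the pose commanded when the call began, along the tool's axes at that moment; what a row does not reach only later rows make up. A row lasts 1/10 s, in which the tool goes at most 50 mm and 8.59 degrees, less where a joint would pass 70% of its speed; a pose out of reach is approached as far as the arm can. A call with a gripper value outside its range is refused whole. The fingers move at their own pace and stop on an object; the grip force is fixed at half the most. Time passes only in rows, so rows that repeat a pose let the fingers close, or fill a call up. It gives the time, the measured TCP pose, the force and the opening at its end, in the units of the state.
- status.get_obs(): the state, without advancing time (a new reading comes with each control period).
- optics.camera(name): name is "scene" or "side" or "wrist"; returns the picture (480x640x3 uint8, red, green, blue); there is no depth.
- optics.get_calibration(name): a dict with "vertical_fov" (degrees; the focal length in pixels is half the picture's height over the tangent of half this angle, whatever the lens; pixels are square), "cx", "cy" (the principal point, pixels), "extrinsics" (4x4, takes a point from camera to world coordinates). Camera axes: x right, y up, looking along -z (the intrinsics and any distortion apply to the point x, -y, -z); pixel columns grow to the right and rows downward; lengths in m; the calibration is good to about 2 mm. A picture is of the moment at which its call begins: read the wrist's pose just before it. get_calibration takes no time and is no camera call; for the wrist camera it gives the pose at the moment of the call.
- hand_in(): hands the job in, once; it reports no verdict.
The state is a dict: "time_s": time; "q": joint angles; "dq": joint speeds; "joint_efforts": joint torques, N m; "eef_pos": TCP position; "eef_rot": TCP orientation; "wrist_force": force on the tool from outside, world axes, zero at the start; "torque": the same for the moment, N m; "opening": opening from 0.0 (shut) to 1.0 (fully open).
Only numpy, scipy, OpenCV 4.12 (cv2) and the standard library are available. Lean on these libraries where they do the work, as an engineer would, in place of code of your own. Each camera call takes 0.05 s, during which the arm holds its last target. There are 200 camera calls.

## Working session

There is one attempt and no reset: what is moved stays moved. The work goes in short steps, Python scripts to look and compute and a shell command to move; the robot and the scene stay as the last step left them, time stands still between calls to the robot, and variables do not carry over. Pictures are saved under pics/ and viewed, on a budget of 10 in all, crops included, one or two more only if the job needs it, and the job is handed in when it is done.

```bash
mkdir -p pics; python3 - <<'E'
from bench import status, optics
import cv2,json
import numpy as np
np.set_printoptions(precision=4,suppress=True)
o=status.get_obs();print(o)
for n in("scene","side"):
    c=optics.get_calibration(n);print(n,c)
    cv2.imwrite(f"pics/{n}0.png",optics.camera(n)[:,:,::-1])
print(optics.get_calibration("wrist"))
E
```

```text
{'time_s': 0.0, 'q': array([-1.5493,  0.1816,  1.608 ,  0.    ,  1.3538, -0.2063]), 'dq': array([ 0.0007,  0.0023, -0.0011,  0.0009,  0.0002,  0.0007]), 'joint_efforts': array([  0.0009, -44.4867, -35.1336,  -0.0004,   0.009 ,  -0.    ]), 'eef_pos': array([ 0.1299, -0.5596,  0.2304]), 'eef_rot': array([ 0.0797,  0.7026,  0.081 , -0.7025]), 'wrist_force': array([-0.0435, -0.6527,  0.3895]), 'torque': array([-0.0036, -0.0381, -0.0119]), 'opening': 1.0037811764194666}
scene {'vertical_fov': 48.26111501236994, 'cx': 322.4311214407608, 'cy': 240.38475779153924, 'extrinsics': array([[ 0.8693, -0.4208,  0.2595,  0.9249],
       [ 0.4943,  0.7314, -0.4699, -0.556 ],
       [ 0.008 ,  0.5367,  0.8437,  1.1385],
       [ 0.    ,  0.    ,  0.    ,  1.    ]])}
side {'vertical_fov': 56.839436047935614, 'cx': 321.80446627036673, 'cy': 237.4236344906694, 'extrinsics': array([[-0.9999, -0.0096, -0.0093,  0.5766],
       [ 0.0012, -0.7541,  0.6568,  0.654 ],
       [-0.0133,  0.6567,  0.754 ,  0.8313],
       [ 0.    ,  0.    ,  0.    ,  1.    ]])}
{'vertical_fov': 60.794536633938804, 'cx': 325.9895854122529, 'cy': 243.78602253497618, 'extrinsics': array([[ 0.2254,  0.9205,  0.3193,  0.2122],
       [-0.9743,  0.2138,  0.0715, -0.5396],
       [-0.0025, -0.3271,  0.945 ,  0.3742],
       [ 0.    ,  0.    ,  0.    ,  1.    ]])}
```

View pics/scene0.png

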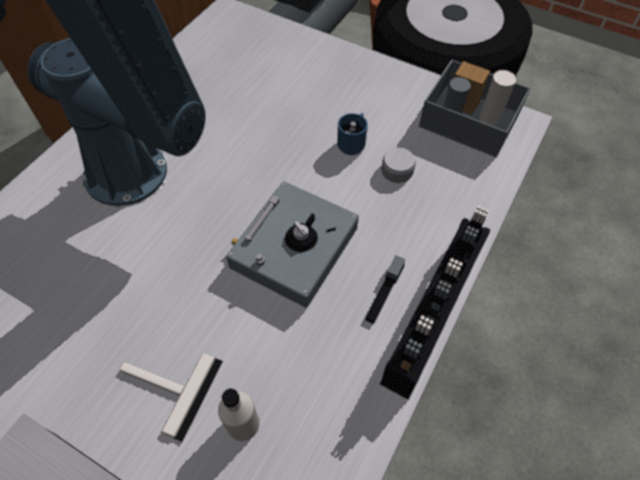

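View pics/side0.png

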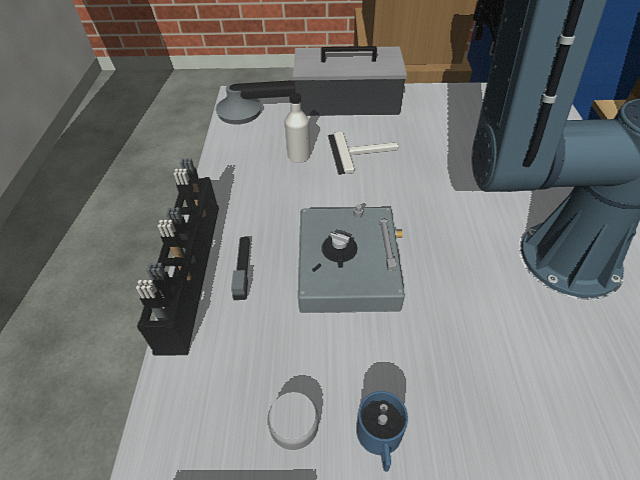

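The scene view shows the console centred near (295,240), with the tab at about (310,218) and the rib at (331,229). In the side view the dial is near (339,247), the tab at (341,264) and the rib at (317,267). Next I'll enlarge both and compute positions.

```bash
cat > h.py <<'E'
import numpy as np, cv2
from bench import optics,status
np.set_printoptions(precision=4,suppress=True)
def ray(c,u,v):
    f=240/np.tan(np.radians(c["vertical_fov"]/2)); E=np.array(c["extrinsics"])
    return E[:3,3],E[:3,:3]@np.array([(u-c["cx"])/f,-(v-c["cy"])/f,-1])
def hit(c,u,v,z):
    o,d=ray(c,u,v); return o+d*(z-o[2])/d[2]
def proj(c,p):
    f=240/np.tan(np.radians(c["vertical_fov"]/2)); E=np.array(c["extrinsics"])
    q=E[:3,:3].T@(np.array(p)-E[:3,3]); return np.array([c["cx"]-f*q[0]/q[2],c["cy"]+f*q[1]/q[2]])
E
python3 - <<'E'
from h import *
a=cv2.imread("pics/scene0.png")[175:305,220:365];b=cv2.imread("pics/side0.png")[195:325,285:415]
cv2.imwrite("pics/z0.png",np.vstack([np.hstack([cv2.resize(a,(400,359),interpolation=3)[:359],cv2.resize(b,(359,359),interpolation=3)])]))
s=optics.get_calibration("side");c=optics.get_calibration("scene")
for n,u,v in[("corner R back",299,207),("corner R front",393,206),("L back",300,297),("L front",403,296),("dial",339,250),("rib",317,267),("tab",341,264)]:print("side",n,hit(s,u,v,.07))
for n,u,v in[("c",285,183),("c",357,215),("c",229,257),("c",309,292),("dial",300,239),("rib",331,229),("tab",310,218)]:print("scene",n,hit(c,u,v,.07))
E
```

```text
side corner R back [ 0.6411 -0.1075  0.07  ]
side corner R front [ 0.4136 -0.1077  0.07  ]
side L back [0.6306 0.1515 0.07  ]
side L front [0.4208 0.1512 0.07  ]
side dial [0.5478 0.0284 0.07  ]
side rib [0.5964 0.0752 0.07  ]
side tab [0.5445 0.0677 0.07  ]
scene c [0.4288 0.1416 0.07  ]
scene c [0.6331 0.1449 0.07  ]
scene c [ 0.4314 -0.1084  0.07  ]
scene c [ 0.6377 -0.0942  0.07  ]
scene dial [0.5483 0.016  0.07  ]
scene rib [0.5981 0.0774 0.07  ]
scene tab [0.5383 0.08   0.07  ]
```

View pics/z0.png

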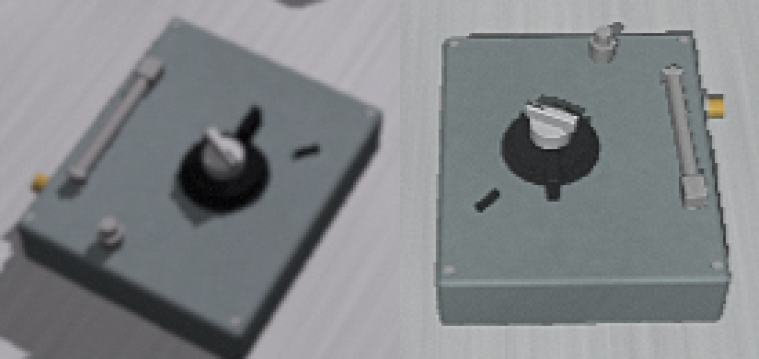

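The enlargement shows the console almost aligned with world axes. The tab points about +y and the rib is at cw ≈ 0.75. The gauge lies on the front edge and the cap on the right part, both clear of the dial. Tool alignment angle φ = q6−q1, so joint 6 has ample range. I'm moving to a view above the dial.

```bash
python3 -m jog '[-20,-31,-36,-3,100,-30,-62,-72,-6,100,-30,-93,-108,-9,100,-30,-125,-144,-12,100,-30,-157,-180,-12,100]'; python3 - <<'E'
from h import *
from scipy.spatial.transform import Rotation as R
o=status.get_obs();print(o["eef_pos"],o["q"],R.from_quat(o["eef_rot"],scalar_first=True).as_matrix().T@(np.array([.548,.022,.26])-o["eef_pos"])*1000)
E
```

```text
time_s: 0.6
eef_pos: [0.2704, -0.3647, 0.2611]
eef_rot: [0.154, 0.69, 0.154, -0.69]
wrist_force: [0.6, -0.6, -0.6]
opening: 1.002
[ 0.2704 -0.3647  0.2611] [-1.1954 -0.1262  1.8606  0.0002  1.4074 -0.0627] [   1.176  -232.4589 -415.4473]
```

```bash
python3 -m jog '[0,-23,-42,-3,100,0,-46,-84,-6,100,0,-69,-126,-9,100,0,-92,-168,-12,100,0,-115,-205,-12,100]'; python3 - <<'E'
from h import *
from scipy.spatial.transform import Rotation as R
o=status.get_obs();print(o["eef_pos"],o["q"],R.from_quat(o["eef_rot"],scalar_first=True).as_matrix().T@(np.array([.548,.022,.26])-o["eef_pos"])*1000)
E
```

```text
time_s: 1.1
eef_pos: [0.4076, -0.1735, 0.2612]
eef_rot: [0.225, 0.67, 0.225, -0.67]
wrist_force: [0.9, -1.6, 0.6]
opening: 1.003
[ 0.4076 -0.1735  0.2612] [-0.6718 -0.1543  1.885   0.0002  1.4108  0.2505] [   1.222   -71.0295 -229.9922]
```

```bash
python3 -m jog '[0,-14,-46,-3,50,0,-28,-92,-6,25,0,-42,-138,-9,25,0,-56,-184,-12,25,0,-71,-228,-13,25]'; python3 -m jog '[0,0,0,0,25,0,0,0,0,25,0,0,0,0,25,0,0,0,0,25,0,0,0,0,25]'; python3 - <<'E'
from h import *
o=status.get_obs();print(o["eef_pos"],o["q"],o["opening"],o["wrist_force"])
c=optics.get_calibration("wrist");cv2.imwrite("pics/w1.png",optics.camera("wrist")[:,:,::-1]);print(c)
import pickle;pickle.dump(c,open("w1.pkl","wb"))
E
```

```text
time_s: 1.6
eef_pos: [0.5467, 0.0205, 0.2609]
eef_rot: [-0.3, -0.64, -0.3, 0.641]
wrist_force: [1.1, -0.8, 0.7]
opening: 0.248
time_s: 2.1
eef_pos: [0.5457, 0.0173, 0.2615]
eef_rot: [0.299, 0.641, 0.298, -0.641]
wrist_force: [-0.9, -0.9, -0.1]
opening: 0.249
[0.5457 0.0173 0.2615] [-0.1857  0.0907  1.6462 -0.0001  1.4044  0.5135] 0.2486183898383383 [-0.8572 -0.8641 -0.0849]
{'vertical_fov': 60.794536633938804, 'cx': 325.9895854122529, 'cy': 243.78602253497618, 'extrinsics': array([[ 0.7651,  0.6084,  0.2108,  0.6   ],
       [-0.6439,  0.7232,  0.2498,  0.0832],
       [-0.0005, -0.3269,  0.9451,  0.4052],
       [ 0.    ,  0.    ,  0.    ,  1.    ]])}
```

View pics/w1.png

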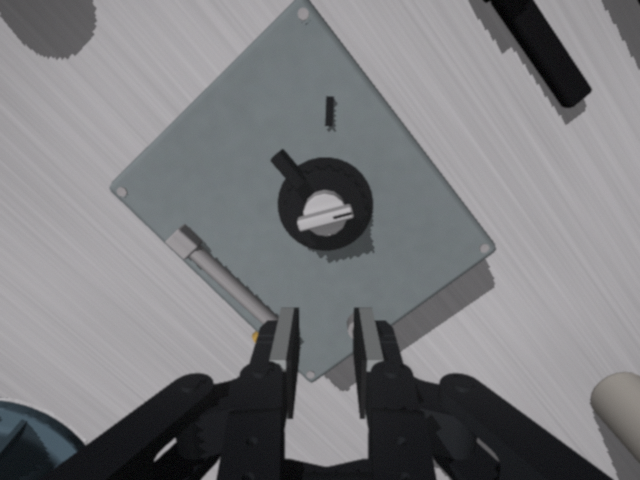

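Wrist view: ring centre is near (325,204), tab outer end near (280,154), rib from (330,97) to (330,127), and console corners at (303,0), (112,188), (494,250) and (311,381).

```bash
python3 - <<'E'
from h import *
import pickle;c=pickle.load(open("w1.pkl","rb"))
im=cv2.imread("pics/w1.png");g=cv2.cvtColor(im,6)
m=((g<45)*255).astype(np.uint8)
n,l,st,ce=cv2.connectedComponentsWithStats(m)
for i in range(1,n):
    if st[i,4]>60:print(st[i],ce[i])
d=hit(c,325.5,203.5,.086);print("dial",d)
r=[hit(c,330,97,.074),hit(c,330.5,130,.072)];print("rib",r)
t=hit(c,280,154,.1);print("tab end",t)
K=[hit(c,*p,.07)for p in[(303,-2),(110,188),(311,382),(496,250)]];print("corners",K,"ctr",np.mean(K,0))
for p in(*r,t):
    e=p-d;print(np.hypot(e[0],e[1]),"cw",np.arctan2(e[0],e[1]))
e=K[0]-K[3];print("yaw of +y edge cw",np.arctan2(e[0],e[1]),np.linalg.norm(e),np.linalg.norm(K[0]-K[1]))
cv2.imwrite("pics/w1z.png",cv2.resize(im[85:265,250:400],None,fx=3.3,fy=3.3,interpolation=2))
E
```

```text
[ 484    0  107  108 4230] [542.7326  49.3764]
[326  98   7  28 155] [329.3419 110.9226]
[ 272  150  100  100 5113] [322.6233 197.3622]
[    0   309   612   171 42493] [309.453  429.9684]
dial [0.5504 0.0251 0.086 ]
rib [array([0.6047, 0.0842, 0.074 ]), array([0.5893, 0.0653, 0.072 ])]
tab end [0.551  0.0776 0.1   ]
corners [array([0.6328, 0.148 , 0.07  ]), array([0.4198, 0.1471, 0.07  ]), array([ 0.4215, -0.1058,  0.07  ]), array([ 0.6349, -0.1052,  0.07  ])] ctr [0.5273 0.0211 0.07  ]
0.08024192108903667 cw 0.7425037997195136
0.055910967371545245 cw 0.7699547402403275
0.05246486622743156 cw 0.010918179721807543
yaw of +y edge cw -0.008240221787000028 0.25319919527350815 0.21295455296040797
```

View pics/w1z.png

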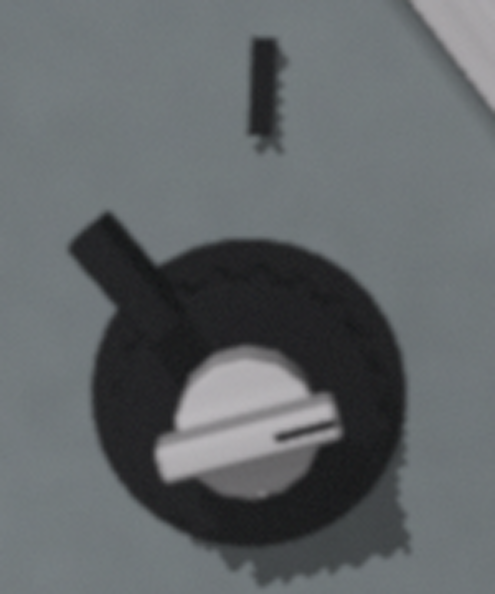

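```bash
python3 - <<'E'
from h import *
from scipy.spatial.transform import Rotation as R
import pickle;c=pickle.load(open("w1.pkl","rb"))
print("skirt",hit(c,324.7,213.5,.102),"ringplate",hit(c,325.5,203.9,.07))
b=(np.array([155+342,438+442])/2/2)/3.3+[250,85];print("bar",hit(c,(155+342)/2/3.3+250,435/3.3+85,.115))
r=hit(c,329.3,111.5,.073);print("from rib",r[:2]-.075*np.array([np.sin(.742),np.cos(.742)]))
t=hit(c,280,154,.1);print("from tab",t[:2]-.058*np.array([0.0,1]), t)
o=status.get_obs();print(o["eef_pos"])
E
```

```text
skirt [0.5474 0.0224 0.102 ] ringplate [0.5477 0.0219 0.07  ]
bar [0.5484 0.0228 0.115 ]
from rib [0.5468 0.0212]
from tab [0.551  0.0196] [0.551  0.0776 0.1   ]
[0.5457 0.0174 0.2615]
```

```bash
python3 -m jog '[20,-7,-10,-8,35,40,-14,-20,-16,35,60,-21,-30,-24,35,80,-28,-40,-32,35,100,-34,-48,-37,35]'; python3 -m jog '[10,0,0,0,35,20,0,0,0,35,30,0,0,0,35,35,0,0,0,35,35,0,0,0,35]'; python3 - <<'E'
from h import *
o=status.get_obs();print(o["eef_pos"],o["q"][5]-o["q"][0],o["opening"],o["wrist_force"])
c=optics.get_calibration("wrist");im=optics.camera("wrist")[:,:,::-1];cv2.imwrite("pics/w2.png",im);print(c["extrinsics"])
import pickle;pickle.dump(c,open("w2.pkl","wb"))
E
```

```text
time_s: 2.65
eef_pos: [0.5508, 0.077, 0.1608]
eef_rot: [0.488, 0.512, 0.488, -0.512]
wrist_force: [0.4, 0.5, -0.5]
opening: 0.353
time_s: 3.15
eef_pos: [0.5505, 0.0767, 0.1258]
eef_rot: [-0.486, -0.513, -0.487, 0.513]
wrist_force: [0.2, 0.1, 0.0]
opening: 0.353
[0.5505 0.0767 0.1258] 0.05275471450470083 0.35331450529940067 [0.235  0.0673 0.0189]
[[ 0.9986  0.0498  0.0184  0.555 ]
 [-0.0531  0.9438  0.3262  0.1622]
 [-0.0011 -0.3267  0.9451  0.2695]
 [ 0.      0.      0.      1.    ]]
```

View pics/w2.png

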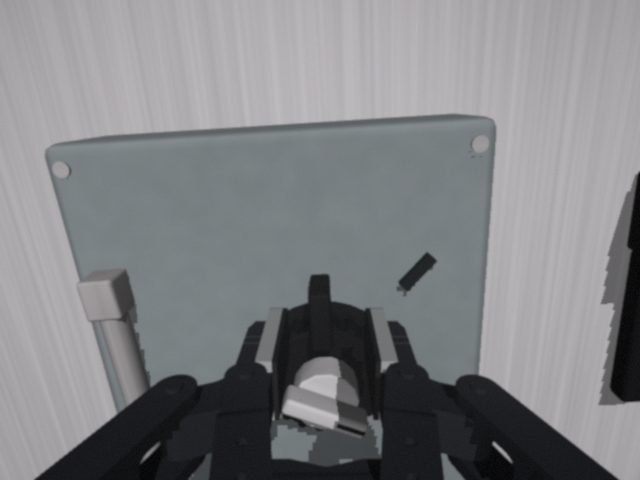

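The tab end is at (319,275), between the fingers (inner faces at x≈285 and 372). The inner knob bar is behind them and the gauge is clear.

```bash
python3 - <<'E'
from h import *
import pickle;c=pickle.load(open("w2.pkl","rb"))
t=hit(c,319,275.5,.1);e=t[:2]-[.5475,.022];print("tabend",t,np.hypot(*e),np.arctan2(*e),"tcp px",proj(c,[.5505,.0767,.1258]))
for p in[(401,290),(431,256)]:
    r=hit(c,*p,.073);e=r[:2]-[.5475,.022];print(np.hypot(*e),np.arctan2(*e))
E
```

```text
tabend [0.5478 0.0888 0.1   ] 0.06681293342264348 0.003894351517291767 tcp px [326.4965 328.7338]
0.06113982094569863 0.7552655139368538
0.08502989358083869 0.7371616504776798
```

```bash
python3 -m jog '[10,0,0,0,35,20,0,0,0,35,30,0,0,0,35,38,0,0,0,35,43,0,0,0,35]'
```

```text
time_s: 3.7
eef_pos: [0.55, 0.0772, 0.0819]
eef_rot: [-0.487, -0.512, -0.487, 0.513]
wrist_force: [0.5, 0.4, 0.5]
opening: 0.346
```

```bash
python3 -m jog '[0,0,0,0,22,0,5,0,5,22,0,10,1,10,22,0,14,2,15,22,0,19,3,20,22]'; cat > g.py <<'E'
from h import *
import sys
D=np.array([.5475,.022]);o=status.get_obs();p=o["eef_pos"][:2]-D;phi=o["q"][5]-o["q"][0]
t=np.array([np.cos(phi),-np.sin(phi)]);u=np.array([np.sin(phi),np.cos(phi)])
F=o["wrist_force"];f=F[:2]@t
print("t %.2f phi %.4f pos_ang %.4f r %.4f z %.4f | Ft %.2f Fr %.2f Fz %.2f open %.3f"%(o["time_s"],phi,np.arctan2(*p),np.hypot(*p),o["eef_pos"][2],f,F[:2]@u,F[2],o["opening"]))
lim=float(sys.argv[1]) if len(sys.argv)>1 else 99
sys.exit(abs(f)>lim)
E
python3 g.py
```

```text
time_s: 4.2
eef_pos: [0.569, 0.0732, 0.0831]
eef_rot: [-0.389, -0.59, -0.39, 0.591]
wrist_force: [-0.9, -0.2, -1.7]
opening: 0.221
t 4.20 phi 0.4039 pos_ang 0.3973 r 0.0556 z 0.0831 | Ft -0.79 Fr -0.53 Fz -1.69 open 0.221False
```

```bash
sed -i 's/sys.exit(abs(f)>lim)/sys.exit(int(abs(f)>lim))/' g.py; python3 -m jog '[0,5,0,5,22,0,10,1,10,22,0,14,2,15,22,0,19,3,20,22,0,23,5,25,22]' >/dev/null; python3 g.py 8 && python3 -m jog '[0,3,0,3,22,0,6,0,6,22,0,9,1,9,22,0,10.5,1,11,22,0,10.5,1,11,22]'; python3 g.py; python3 - <<'E'
from h import *
import pickle
c=optics.get_calibration("wrist");cv2.imwrite("pics/w3.png",optics.camera("wrist")[:,:,::-1]);pickle.dump(c,open("w3.pkl","wb"))
E
```

```text
t 4.70 phi 0.8401 pos_ang 0.8274 r 0.0559 z 0.0832 | Ft -1.71 Fr 0.24 Fz -0.36 open 0.223
time_s: 5.2
eef_pos: [0.5952, 0.0512, 0.0834]
eef_rot: [0.189, 0.681, 0.189, -0.681]
wrist_force: [-0.2, 0.8, -0.3]
opening: 0.22
t 5.20 phi 1.0290 pos_ang 1.0204 r 0.0559 z 0.0834 | Ft -0.77 Fr 0.29 Fz -0.26 open 0.220
```

View pics/w3.png

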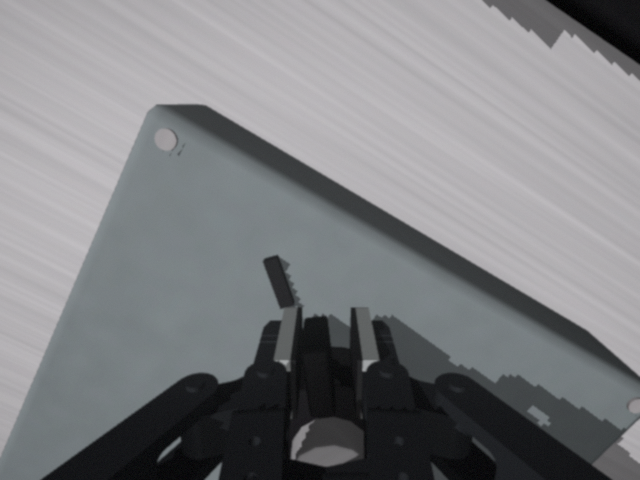

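The tab (x≈305–328) rides against the left pad, clear of the knob. I'm approaching the stop with typed small moves, stopped by a force guard.

```bash
python3 -m jog '[0,1,0,1.2,22,0,2,0,2.4,22,0,3,0,3.6,22,0,4,0,4.8,22,0,5,0.2,5.5,22]' >/dev/null; 
python3 g.py 3.5 && python3 -m jog '[0,0.2,0,0.2,22,0,0.3,0,0.3,22,0,0.5,0,0.5,22,0,0.6,0,0.6,22,0,0.8,0,0.8,22]' >/dev/null &&
python3 g.py 3.5 && python3 -m jog '[0,0.2,0,0.2,22,0,0.3,0,0.3,22,0,0.5,0,0.5,22,0,0.6,0,0.6,22,0,0.8,0,0.8,22]' >/dev/null &&
python3 g.py 3.5 && python3 -m jog '[0,0.2,0,0.2,22,0,0.3,0,0.3,22,0,0.5,0,0.5,22,0,0.6,0,0.6,22,0,0.8,0,0.8,22]' >/dev/null &&
python3 g.py 3.5 && python3 -m jog '[0,0.2,0,0.2,22,0,0.3,0,0.3,22,0,0.5,0,0.5,22,0,0.6,0,0.6,22,0,0.8,0,0.8,22]' >/dev/null &&
python3 g.py 3.5 && python3 -m jog '[0,0.2,0,0.2,22,0,0.3,0,0.3,22,0,0.5,0,0.5,22,0,0.6,0,0.6,22,0,0.8,0,0.8,22]' >/dev/null &&
python3 g.py 3.5 && python3 -m jog '[0,0.2,0,0.2,22,0,0.3,0,0.3,22,0,0.5,0,0.5,22,0,0.6,0,0.6,22,0,0.8,0,0.8,22]' >/dev/null &&
python3 g.py 3.5
```

```text
t 5.75 phi 1.1262 pos_ang 1.1135 r 0.0559 z 0.0834 | Ft -1.27 Fr 1.28 Fz -0.52 open 0.220
t 6.25 phi 1.1389 pos_ang 1.1262 r 0.0559 z 0.0834 | Ft -1.44 Fr 1.82 Fz 0.23 open 0.221
t 6.75 phi 1.1530 pos_ang 1.1411 r 0.0558 z 0.0833 | Ft -1.14 Fr 2.08 Fz 0.67 open 0.219
t 7.25 phi 1.1669 pos_ang 1.1551 r 0.0558 z 0.0833 | Ft -1.62 Fr 0.67 Fz -0.94 open 0.222
t 7.75 phi 1.1809 pos_ang 1.1691 r 0.0557 z 0.0833 | Ft -1.44 Fr 1.52 Fz -0.31 open 0.224
t 8.25 phi 1.1949 pos_ang 1.1838 r 0.0557 z 0.0833 | Ft -2.35 Fr 0.84 Fz 0.34 open 0.218
t 8.75 phi 1.2088 pos_ang 1.1984 r 0.0557 z 0.0833 | Ft -1.69 Fr 1.72 Fz 0.30 open 0.220
```

```bash

python3 -m jog '[0,0.2,0,0.2,22,0,0.4,0,0.4,22,0,0.6,0,0.6,22,0,0.8,0,0.8,22,0,0.9,0,0.9,22]' >/dev/null &&
python3 g.py 3.5 && python3 -m jog '[0,0.2,0,0.2,22,0,0.4,0,0.4,22,0,0.6,0,0.6,22,0,0.8,0,0.8,22,0,0.9,0,0.9,22]' >/dev/null &&
python3 g.py 3.5 && python3 -m jog '[0,0.2,0,0.2,22,0,0.4,0,0.4,22,0,0.6,0,0.6,22,0,0.8,0,0.8,22,0,0.9,0,0.9,22]' >/dev/null &&
python3 g.py 3.5 && python3 -m jog '[0,0.2,0,0.2,22,0,0.4,0,0.4,22,0,0.6,0,0.6,22,0,0.8,0,0.8,22,0,0.9,0,0.9,22]' >/dev/null &&
python3 g.py 3.5 && python3 -m jog '[0,0.2,0,0.2,22,0,0.4,0,0.4,22,0,0.6,0,0.6,22,0,0.8,0,0.8,22,0,0.9,0,0.9,22]' >/dev/null &&
python3 g.py 3.5 && python3 -m jog '[0,0.2,0,0.2,22,0,0.4,0,0.4,22,0,0.6,0,0.6,22,0,0.8,0,0.8,22,0,0.9,0,0.9,22]' >/dev/null &&
python3 g.py 3.5 && python3 -m jog '[0,0.2,0,0.2,22,0,0.4,0,0.4,22,0,0.6,0,0.6,22,0,0.8,0,0.8,22,0,0.9,0,0.9,22]' >/dev/null &&
python3 g.py 3.5 && python3 -m jog '[0,0.2,0,0.2,22,0,0.4,0,0.4,22,0,0.6,0,0.6,22,0,0.8,0,0.8,22,0,0.9,0,0.9,22]' >/dev/null &&
python3 g.py 3.5 && python3 -m jog '[0,0.2,0,0.2,22,0,0.4,0,0.4,22,0,0.6,0,0.6,22,0,0.8,0,0.8,22,0,0.9,0,0.9,22]' >/dev/null &&
python3 g.py 3.5 && python3 -m jog '[0,0.2,0,0.2,22,0,0.4,0,0.4,22,0,0.6,0,0.6,22,0,0.8,0,0.8,22,0,0.9,0,0.9,22]' >/dev/null &&
python3 g.py 3.5
```

```text
t 9.25 phi 1.2246 pos_ang 1.2145 r 0.0557 z 0.0833 | Ft -1.44 Fr 0.51 Fz -0.30 open 0.222
t 9.75 phi 1.2403 pos_ang 1.2307 r 0.0557 z 0.0833 | Ft -1.62 Fr 2.34 Fz -0.02 open 0.224
t 10.25 phi 1.2559 pos_ang 1.2470 r 0.0557 z 0.0833 | Ft -2.21 Fr 1.16 Fz 0.08 open 0.221
t 10.75 phi 1.2717 pos_ang 1.2630 r 0.0557 z 0.0833 | Ft -1.23 Fr 1.68 Fz 0.17 open 0.220
t 11.25 phi 1.2874 pos_ang 1.2789 r 0.0557 z 0.0833 | Ft -2.12 Fr 1.28 Fz 0.50 open 0.223
t 11.75 phi 1.3031 pos_ang 1.2954 r 0.0557 z 0.0833 | Ft -1.41 Fr 2.03 Fz 1.01 open 0.218
t 12.25 phi 1.3188 pos_ang 1.3112 r 0.0557 z 0.0833 | Ft -1.75 Fr 1.34 Fz 0.59 open 0.220
t 12.75 phi 1.3345 pos_ang 1.3275 r 0.0557 z 0.0833 | Ft -1.72 Fr 1.52 Fz 0.26 open 0.223
t 13.25 phi 1.3502 pos_ang 1.3443 r 0.0558 z 0.0833 | Ft -2.05 Fr 0.94 Fz 0.91 open 0.223
t 13.75 phi 1.3660 pos_ang 1.3602 r 0.0557 z 0.0833 | Ft -1.96 Fr 1.81 Fz -0.79 open 0.220
```

```bash

python3 -m jog '[0,0.2,0,0.2,22,0,0.4,0,0.4,22,0,0.6,0,0.6,22,0,0.8,0,0.8,22,0,0.9,0,0.9,22]' >/dev/null &&
python3 g.py 3.5 && python3 -m jog '[0,0.2,0,0.2,22,0,0.4,0,0.4,22,0,0.6,0,0.6,22,0,0.8,0,0.8,22,0,0.9,0,0.9,22]' >/dev/null &&
python3 g.py 3.5 && python3 -m jog '[0,0.2,0,0.2,22,0,0.4,0,0.4,22,0,0.6,0,0.6,22,0,0.8,0,0.8,22,0,0.9,0,0.9,22]' >/dev/null &&
python3 g.py 3.5 && python3 -m jog '[0,0.2,0,0.2,22,0,0.4,0,0.4,22,0,0.6,0,0.6,22,0,0.8,0,0.8,22,0,0.9,0,0.9,22]' >/dev/null &&
python3 g.py 3.5 && python3 -m jog '[0,0.2,0,0.2,22,0,0.4,0,0.4,22,0,0.6,0,0.6,22,0,0.8,0,0.8,22,0,0.9,0,0.9,22]' >/dev/null &&
python3 g.py 3.5 && python3 -m jog '[0,0.2,0,0.2,22,0,0.4,0,0.4,22,0,0.6,0,0.6,22,0,0.8,0,0.8,22,0,0.9,0,0.9,22]' >/dev/null &&
python3 g.py 3.5 && python3 -m jog '[0,0.2,0,0.2,22,0,0.4,0,0.4,22,0,0.6,0,0.6,22,0,0.8,0,0.8,22,0,0.9,0,0.9,22]' >/dev/null &&
python3 g.py 3.5 && python3 -m jog '[0,0.2,0,0.2,22,0,0.4,0,0.4,22,0,0.6,0,0.6,22,0,0.8,0,0.8,22,0,0.9,0,0.9,22]' >/dev/null &&
python3 g.py 3.5 && python3 -m jog '[0,0.2,0,0.2,22,0,0.4,0,0.4,22,0,0.6,0,0.6,22,0,0.8,0,0.8,22,0,0.9,0,0.9,22]' >/dev/null &&
python3 g.py 3.5 && python3 -m jog '[0,0.2,0,0.2,22,0,0.4,0,0.4,22,0,0.6,0,0.6,22,0,0.8,0,0.8,22,0,0.9,0,0.9,22]' >/dev/null &&
python3 g.py 3.5
```

```text
t 14.25 phi 1.3816 pos_ang 1.3760 r 0.0557 z 0.0833 | Ft -1.48 Fr 1.71 Fz 0.32 open 0.225
t 14.75 phi 1.3973 pos_ang 1.3924 r 0.0557 z 0.0833 | Ft -1.61 Fr 0.87 Fz -0.22 open 0.224
t 15.25 phi 1.4130 pos_ang 1.4082 r 0.0557 z 0.0833 | Ft -2.06 Fr 1.27 Fz -0.12 open 0.220
t 15.75 phi 1.4287 pos_ang 1.4245 r 0.0557 z 0.0833 | Ft -2.84 Fr 0.84 Fz 0.39 open 0.222
t 16.25 phi 1.4444 pos_ang 1.4406 r 0.0557 z 0.0833 | Ft -1.22 Fr 1.67 Fz 1.22 open 0.219
t 16.75 phi 1.4602 pos_ang 1.4569 r 0.0557 z 0.0833 | Ft -1.09 Fr 0.94 Fz -0.22 open 0.221
t 17.25 phi 1.4759 pos_ang 1.4732 r 0.0557 z 0.0833 | Ft -1.78 Fr 1.69 Fz 0.57 open 0.219
t 17.75 phi 1.4916 pos_ang 1.4891 r 0.0557 z 0.0833 | Ft -1.15 Fr 1.59 Fz -0.40 open 0.219
t 18.25 phi 1.5073 pos_ang 1.5048 r 0.0557 z 0.0833 | Ft -1.03 Fr 1.07 Fz 0.19 open 0.224
t 18.75 phi 1.5230 pos_ang 1.5212 r 0.0557 z 0.0833 | Ft -2.15 Fr 1.64 Fz -0.56 open 0.219
```

```bash

python3 -m jog '[0,0.2,0,0.2,22,0,0.4,0,0.4,22,0,0.6,0,0.6,22,0,0.8,0,0.8,22,0,0.9,0,0.9,22]' >/dev/null &&
python3 g.py 3.5 && python3 -m jog '[0,0.2,0,0.2,22,0,0.4,0,0.4,22,0,0.6,0,0.6,22,0,0.8,0,0.8,22,0,0.9,0,0.9,22]' >/dev/null &&
python3 g.py 3.5 && python3 -m jog '[0,0.2,0,0.2,22,0,0.4,0,0.4,22,0,0.6,0,0.6,22,0,0.8,0,0.8,22,0,0.9,0,0.9,22]' >/dev/null &&
python3 g.py 3.5 && python3 -m jog '[0,0.2,0,0.2,22,0,0.4,0,0.4,22,0,0.6,0,0.6,22,0,0.8,0,0.8,22,0,0.9,0,0.9,22]' >/dev/null &&
python3 g.py 3.5 && python3 -m jog '[0,0.2,0,0.2,22,0,0.4,0,0.4,22,0,0.6,0,0.6,22,0,0.8,0,0.8,22,0,0.9,0,0.9,22]' >/dev/null &&
python3 g.py 3.5 && python3 -m jog '[0,0.2,0,0.2,22,0,0.4,0,0.4,22,0,0.6,0,0.6,22,0,0.8,0,0.8,22,0,0.9,0,0.9,22]' >/dev/null &&
python3 g.py 3.5 && python3 -m jog '[0,0.2,0,0.2,22,0,0.4,0,0.4,22,0,0.6,0,0.6,22,0,0.8,0,0.8,22,0,0.9,0,0.9,22]' >/dev/null &&
python3 g.py 3.5
```

```text
t 19.25 phi 1.5387 pos_ang 1.5372 r 0.0558 z 0.0833 | Ft -1.63 Fr 1.27 Fz 0.10 open 0.219
t 19.75 phi 1.5544 pos_ang 1.5539 r 0.0558 z 0.0833 | Ft -2.21 Fr 1.33 Fz -0.09 open 0.221
t 20.25 phi 1.5699 pos_ang 1.5648 r 0.0557 z 0.0833 | Ft -3.58 Fr 1.77 Fz 0.84 open 0.220
```

Force is rising and the arm lags its target, so this is the stop. I'm pressing in gradually.

```bash

python3 -m jog '[0,0.2,0,0,22,0,0.4,0,0,22,0,0.5,0,0,22,0,0.5,0,0,22,0,0.5,0,0,22]' >/dev/null;python3 g.py 7 && python3 -m jog '[0,0.2,0,0,22,0,0.4,0,0,22,0,0.5,0,0,22,0,0.5,0,0,22,0,0.5,0,0,22]' >/dev/null; python3 g.py
```

```text
t 20.75 phi 1.5695 pos_ang 1.5709 r 0.0558 z 0.0833 | Ft -4.85 Fr 2.55 Fz -0.13 open 0.216
t 21.25 phi 1.5693 pos_ang 1.5752 r 0.0558 z 0.0833 | Ft -5.61 Fr 2.34 Fz -0.34 open 0.222
```

```bash

python3 -m jog '[0,0.2,0,0,22,0,0.4,0,0,22,0,0.6,0,0,22,0,0.8,0,0,22,0,0.8,0,0,22]' >/dev/null;
python3 g.py 9 && python3 -m jog '[0,0.2,0,0,22,0,0.4,0,0,22,0,0.6,0,0,22,0,0.8,0,0,22,0,0.8,0,0,22]' >/dev/null; 
python3 g.py 9 && python3 -m jog '[0,0.2,0,0,22,0,0.4,0,0,22,0,0.6,0,0,22,0,0.8,0,0,22,0,0.8,0,0,22]' >/dev/null; python3 g.py
```

```text
t 21.75 phi 1.5689 pos_ang 1.5821 r 0.0559 z 0.0834 | Ft -7.03 Fr 1.94 Fz 0.49 open 0.218
t 22.25 phi 1.5685 pos_ang 1.5889 r 0.0559 z 0.0834 | Ft -8.99 Fr 1.87 Fz 1.69 open 0.222
t 22.75 phi 1.5682 pos_ang 1.5956 r 0.0560 z 0.0834 | Ft -10.31 Fr 2.69 Fz 0.16 open 0.221
```

```bash

python3 -m jog '[0,0.2,0,0,22,0,0.4,0,0,22,0,0.6,0,0,22,0,0.7,0,0,22,0,0.7,0,0,22]' >/dev/null;python3 g.py 14 && python3 -m jog '[0,0,0,0,22,0,0,0,0,22,0,0,0,0,22,0,0,0,0,22,0,0,0,0,22]' >/dev/null;python3 g.py
```

```text
t 23.25 phi 1.5679 pos_ang 1.6012 r 0.0560 z 0.0834 | Ft -12.18 Fr 2.89 Fz 0.37 open 0.220
t 23.75 phi 1.5679 pos_ang 1.6016 r 0.0560 z 0.0834 | Ft -11.81 Fr 3.99 Fz 0.02 open 0.216
```

Leaned at about 12 N for over 0.5 s. Now back anticlockwise to just short of the rib.

```bash

python3 -m jog '[0,-5,0,-4,22,0,-11,1,-10,22,0,-16,2,-15,22,0,-21,3,-20,22,0,-25,5,-25,22]' >/dev/null;python3 g.py 6 && python3 -m jog '[0,-5,0,-5,22,0,-10,1,-10,22,0,-15,2,-15,22,0,-20,3,-20,22,0,-23,5,-24,22]' >/dev/null;python3 g.py
python3 - <<'E'
from h import *
import pickle
c=optics.get_calibration("wrist");im=optics.camera("wrist")[:,:,::-1];cv2.imwrite("pics/w4.png",im);pickle.dump(c,open("w4.pkl","wb"))
cv2.imwrite("pics/w4z.png",cv2.resize(im[220:440,240:420],None,fx=2.7,fy=2.7,interpolation=2))
E
```

```text
t 24.25 phi 1.1310 pos_ang 1.1955 r 0.0542 z 0.0831 | Ft 2.40 Fr -0.24 Fz -0.28 open 0.221
t 24.75 phi 0.7120 pos_ang 0.7564 r 0.0534 z 0.0833 | Ft 2.56 Fr 1.37 Fz -0.32 open 0.216
```

View pics/w4z.png

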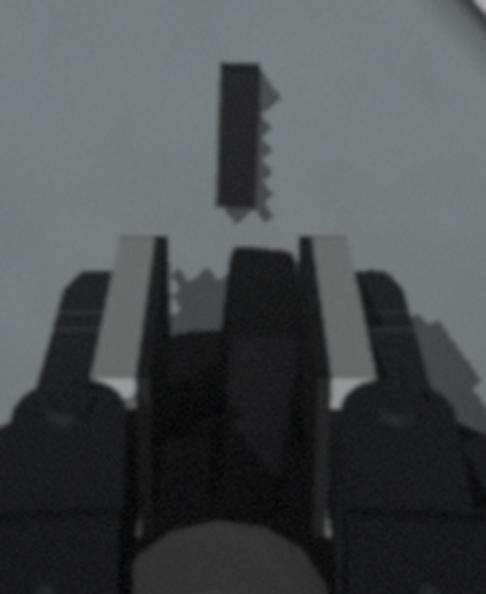

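The tab's outer end is at crop (264,250) and the rib's centre line runs from (236,207) to (240,64), so the tab still sits slightly clockwise of the rib.

```bash
python3 - <<'E'
from h import *
import pickle;c=pickle.load(open("w4.pkl","rb"));D=np.array([.5475,.022])
for n,u,v,z in[("ribin",236,207,.073),("ribout",240,64,.073),("tabbot",264,250,.074),("tabtop",262,334,.1)]:
    p=hit(c,240+u/2.7,220+v/2.7,z)[:2]-D;print(n,p,np.hypot(*p),np.arctan2(*p))
E
```

```text
ribin [0.0421 0.0457] 0.062152151531248166 0.7448693627428478
ribout [0.0578 0.063 ] 0.08553475625583547 0.7423550306967374
tabbot [0.0409 0.0376] 0.05557087826322359 0.8275636749504408
tabtop [0.0412 0.0395] 0.05712761996179699 0.806622897109257
```

```bash

python3 -m jog '[0,-1,0,-1,22,0,-2,0,-2,22,0,-3,0,-3,22,0,-4,0.2,-4,22,0,-4,0.2,-4,22]' >/dev/null;python3 g.py;python3 -m jog '[0,0,0,0,22,0,1,0,0,22,0,2,0,0,22,0,4,0,0,22,0,4,0,0,30]' >/dev/null;python3 g.py
python3 - <<'E'
from h import *
import pickle
c=optics.get_calibration("wrist");im=optics.camera("wrist")[:,:,::-1];cv2.imwrite("pics/w5.png",im);pickle.dump(c,open("w5.pkl","wb"))
cv2.imwrite("pics/w5z.png",cv2.resize(im[220:440,240:420],None,fx=2.7,fy=2.7,interpolation=2))
E
```

```text
t 25.30 phi 0.6445 pos_ang 0.6670 r 0.0536 z 0.0832 | Ft 0.86 Fr -0.42 Fz -0.96 open 0.224
t 25.80 phi 0.6450 pos_ang 0.7477 r 0.0540 z 0.0833 | Ft -0.05 Fr 0.47 Fz -0.49 open 0.298
```

View pics/w5z.png

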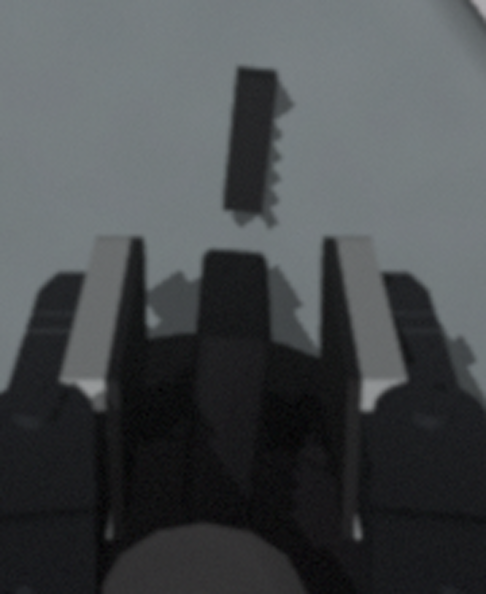

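The tab is now free between the pads, and its end at (236,252) is on the rib's line ((244,211) to (257,68)) within a pixel or two. I'm withdrawing straight up and rechecking.

```bash

python3 -m jog '[-10,0,0,0,30,-30,0,0,0,30,-60,0,0,0,30,-100,0,0,0,30,-140,0,0,0,30]' >/dev/null;python3 -m jog '[-20,0,0,0,30,-40,0,0,0,30,-40,0,0,0,30,-40,0,0,0,30,-40,0,0,0,30]' >/dev/null;python3 g.py
python3 - <<'E'
from h import *
import pickle
c=optics.get_calibration("wrist");im=optics.camera("wrist")[:,:,::-1];cv2.imwrite("pics/w6.png",im);pickle.dump(c,open("w6.pkl","wb"))
q=proj(c,[.5475,.022,.08]);print(q);x,y=int(q[0])-75,int(q[1])-110;print(x,y)
cv2.imwrite("pics/w6z.png",cv2.resize(im[max(y,0):y+180,x:x+150],None,fx=3.3,fy=3.3,interpolation=2))
E
```

```text
t 26.85 phi 0.6449 pos_ang 0.7309 r 0.0535 z 0.2618 | Ft 0.01 Fr -0.50 Fz -0.21 open 0.300
[322.2872 272.15  ]
247 162
```

View pics/w6z.png

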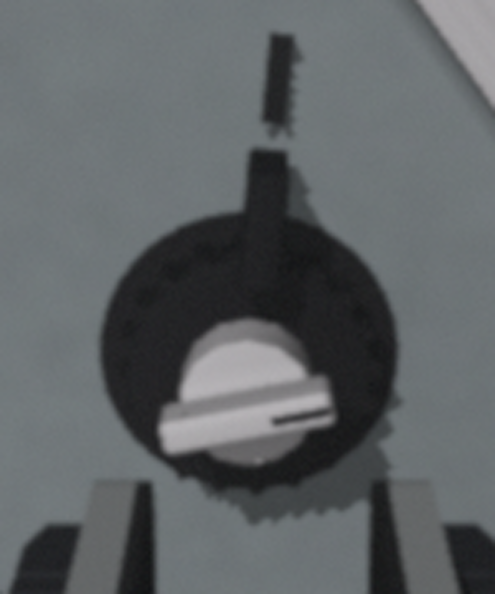

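Tab end (268,152) lies on the rib's line ((283,35) to (273,122)). One numeric check, then hand in.

```bash
python3 - <<'E'
from h import *
import pickle
from bench import hand_in
D=np.array([.5475,.022]);c=pickle.load(open("w6.pkl","rb"));c1=pickle.load(open("w1.pkl","rb"))
h=lambda u,v,z:hit(c,247+u/3.3,162+v/3.3,z)[:2]
h1=lambda u,v,z:hit(c1,250+u/3.3,85+v/3.3,z)[:2]
for n,p in[("rib",h(278,80,.073)),("tabbot",h(268,152,.074))]:print(n,np.arctan2(*(p-D)))
b=h(332,408,.113)-h(162,436,.113);b1=h1(339,420,.113)-h1(160,464,.113);print("bar",np.arctan2(*b),np.arctan2(*b1))
o=status.get_obs();print(o["time_s"],o["wrist_force"]);print(hand_in())
E
```

```text
rib 0.7468206339141236
tabbot 0.7359382628816619
bar 2.035406622997201 2.0208582796708576
26.9 [ 0.138   0.2764 -0.3525]
the job is handed in; nothing more can be done
None
```

I turned the ring clockwise to its stop, leaned on it, brought the tab back to the rib and released it. Then I lifted the gripper clear and handed the job in at 26.9 s of the 69 s allowed.

- **Leaning on the stop:** I pushed with one finger against the side of the tab, without gripping it. The force read 12.2 N, then 11.8 N half a second later, and no reading was above that. From the force the cushion squash works out at about 0.018 rad. The finger's own travel, about 0.037 rad, would put it higher, but that includes bending of the gripper. I had no direct reading of the cushion, so the two do not agree exactly.
- **Tab against the rib:** in the last picture the tab is at 0.736 rad and the rib at 0.747 rad. That is 0.011 rad apart, against the 0.10 allowed.
- **Inner knob:** its grip bar measured 2.02 rad at the start and 2.04 rad at the end. The 0.015 rad difference is within my pixel-reading error and well under the 0.15 limit.
- **Released:** the gripper stood about 0.16 m above the tab, with only sensor noise on the wrist force.
- **Loose things:** the arm stayed clear of them and no contact showed in the forces, but I did not measure their positions again at the end.
- **One mismatch:** the black disc looked about 75 mm across in the pictures, against the 64 mm given. I took the dial centre from the skirt, bar, rib and disc, which agreed to 1–2 mm.

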